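Press a block onto a spectacle lens and hold the press at the red line

ROBOT

A 6-joint arm with a two-finger parallel gripper is mounted at the origin on the work surface. World frame = base frame: x ahead of the robot, y to its left, z up, the work surface at z = 0. Lengths are in m, angles in rad, forces in N, time in s.
With the tool pointing down it reaches from about 0.25 to 0.775 m from the base axis. Payload 4 kg.
Tool frame: the origin (TCP) lies midway between the tips of the shut fingers; the grasp point (between the pads) lies 19 mm behind it; z points along the fingers, y is the line along which they close (so a half turn about z gives the same grasp; the last joint's range is limited). The gripper opens to 85 mm and grips with 20 to 120 N. Pads are 22 mm wide; open, the fingers measure 114 mm over their backs; the gripper's body (76 mm by 85 mm) begins 54 mm behind the grasp point. The pads swing forward as they close: fully open they stand 13 mm farther back than shut.
Start: joints at [1.072, 0.087, 1.371, -0, 1.684, -0.103], TCP at [0.212, 0.507, 0.231] pointing down, gripper open.
Joint ranges: [-3.1, 3.1], [-0.76, 2.03], [0.27, 2.55], [-1.08, 4.22], [0.17, 2.65], [-2.57, 2.57]. Speed limits (rad/s): [2.79, 2.79, 3.14, 3.14, 3.14, 3.14].

INTERFACE

Orientations are given as a unit quaternion [x, y, z, w].
In Python, from workcell import ctrl gives the robot as it stands.
- The arm moves only by the tool step_arm, never from a script. Its arguments are lists of equal length, an entry for each row: "offset": the shift along the world's x, y, z in units of 30 cm (1.0 is 30 cm), a list of three; "roll": the turn about the world's z in units of pi rad (1.0 is pi rad); "claw": the closure, from 0 (fully open) to 1 (shut). In form: {"offset": [[x, y, z], ...], "roll": [roll, ...], "claw": [claw, ...]}. A call has exactly 10 rows; each row is the pose to reach, as a shift and turn from the pose commanded when the call began, turning the shorter way round; what a row does not reach only later rows make up. A row lasts 1/8 s, in which the tool goes at most 62.5 mm and 10.7 degrees, less where a joint would pass 70% of its speed; a pose out of reach is approached as far as the arm can. A call with a number of a shift or a turn outside -1 to 1 is refused whole. A call with a gripper value outside its range is refused whole. The fingers move at their own pace and stop on an object; "force" is the grip in N (left out, the last holds). Time passes only in rows, so rows that repeat a pose let the fingers close, or fill a call up. It gives the time, the measured TCP pose, the force, the opening and the grip force at its end, in the units of the state.
- ctrl.get_state(): the state, without advancing time (a new reading comes with each control period).
- ctrl.read_camera(name): name is "side" or "top"; returns the picture (400x640x3 uint8, red, green, blue); there is no depth.
- ctrl.get_calibration(name): a dict with "camera_matrix" (3x3 intrinsics, pixels), "position" and "rotation" of the camera in the world. Camera axes: x right, y up, looking along -z (the intrinsics and any distortion apply to the point x, -y, -z); pixel columns grow to the right and rows downward; lengths in m; the calibration is good to about 2 mm. A picture is of the moment at which its call begins. get_calibration takes no time and is no camera call.
- ctrl.finish_job(): hands the job in; it is judged then, once.
The state is a dict: "t": time; "joints": joint angles; "dq": joint speeds; "joint_torque": joint torques, N m; "ee_pos": TCP position; "orientation": TCP orientation; "wrist_force": force on the tool from outside, world axes, zero at the start; "moment": the same for the moment, N m; "gripper_width": finger opening in m; "grip_force": force on a finger pad.
Only numpy, scipy, OpenCV 4.12 (cv2) and the standard library are available. Lean on these libraries where they do the work, as an engineer would, in place of code of your own. Each camera call takes 0.05 s, during which the arm holds its last target. There are 200 camera calls.

TASK

Of the two brown lenses on the grey lens rest, take the one that has no blue block on it and lay it flat and centred on the three pins of the blocking press, just as it lies on the rest (domed side up), and let go of it. Then pull the press's spring-return lever forward and down by its black ball until the dial pointer stands at the red line, so that the block is pressed onto the lens, not past the line, and keep hold of the ball there: the job finishes with you still holding the lever at the line while the adhesive pad takes. Leave the blocked lens, the bottle, the spectacles and the screwdriver where they are.

Things in the scene. Friction and masses are not known exactly. Their poses are not given: they have to be found in the camera images.
- blocker: Lens blocking press fixed to the bench: white base 250 x 130 mm, 48 mm high (x -80 to +170 mm, y +-65 mm), with a lit white disc, three upright pins, and a grey yoke at its rear (x 98 to 132 mm, up to z = 112 mm) that carries the lever. Origin on the bench under the middle of the three pins; x points from the pins to the yoke, away from the robot; y left, z up.
- seat (a point): Lens seat: middle of the three pins at the level of their rubber tips, 75 mm above the bench, 25 mm above the lit disc. The pins are 7 mm thick, on a circle of 22 mm radius, one to the rear. A lens laid on them has its centre 5 mm above this point. With the lever up nothing is over the seat; the raised pad is 84 mm behind it and 120 mm above it. Axes as blocker.
- red_line (a point): The red line, at 12 o'clock on the white upright dial (40 mm radius about the pivot) on the yoke's +y side; this point is on the dial's rim. A black pointer fixed square to the lever points to the rear when the lever is up and straight up, at the red line, when the lever is level.
- pivot (a point): The lever's hinge axis (along the press's y), 115 mm behind the seat and 85 mm above the bench. The ball's centre turns about it at 193 mm.
- lever (a joint): Lever angle, rad: 0 = at rest, lever 1.35 rad (77 degrees) above level; grows as the ball is pulled towards the robot and down; 1.35 = level, pointer at the red line; stop at 1.50. A spring returns it to 0 if let go: 2 N at the ball at first, 5 N near level, 9 N at the line with a lens below. The pad meets a seated lens at 1.30, then the sprung ram gives; pad force at the line 6 N.
- handle: Ball of the lever: black, 34 mm in diameter, origin at its centre; swivels freely on a cross pin (along y). In the press's frame: x = +108, z = 278 mm at rest and x = -75, z = 120 mm at the red line (y = 0 always). The 11 mm rod leaves it towards the pivot, so fingers closing from above along the press's y on the ball's sides stay clear all the way.
- block: The blue lens block, 24 mm in diameter and 12 mm high, with a red adhesive pad underneath, on a sprung steel ram in the lever, 115 mm from the pivot. Origin at the centre of the pad's face. It comes down on the middle of the seat.
- lens_centre (a point): Centre (half-way up) of the lens to be blocked: brown-tinted round uncut lens, 60 mm in diameter, 10 mm thick at the middle, edge about 8 mm high, flat underneath, slightly domed on top, 28 g. It starts flat on a black round pad, 36 mm wide, on a grey rest: its underside 15 mm above the bench, 12 mm above the rest's 3 mm board.
- lens: The same lens, origin at the centre of its underside, z up.
- mate: The other lens of the pair, like it but with a blue block (24 mm wide, top 25 mm above the lens's underside) already stuck on its top; about 120 mm from the first, on the rest's other pad. Origin at the centre of its underside. Not to be moved.
- cleaner: Green cleaner bottle with white cap, 38 mm in diameter, 115 mm high, standing; origin at the centre of its underside. Not to be moved.
- spectacles: Black folded spectacles, 132 x 20 mm, 41 mm high; origin at the underside below the bridge, the long side along its y. Not to be moved.
- screwdriver: Small yellow-handled screwdriver, 140 mm long, lying along its x; not to be moved.
Things that resemble listed ones, but are neither listed nor needed, are in the scene too. Of the things like the lens, leave any that is orange; of the rest the smaller one is meant.

How it is judged:
On the way, in this order (a step that is already met when the one before it is completed fails the run):
1. the lens without a block lies flat and centred (within 5 mm) on the three pins, let go, the lever still up (horizontal distance between lens_centre and seat below 0.005 m and z of lens_centre in the frame of seat between 0.002 and 0.008 m and angle between lens's own z axis and vertical below 0.1 rad and contact force between the fingers and lens below 0.1 N and contact force between lens and blocker above 0.05 N and linear speed of lens below 0.02 m/s and value of joint lever below 0.3 rad), for 0.3 s.
2. the lever is held by its ball at the red line, the block pressing on the lens (value of joint lever between 1.3 and 1.4 rad and contact force between block and lens between 2 and 14 N and contact force between the fingers and handle above 2 N and horizontal distance between lens_centre and seat below 0.005 m and z of lens_centre in the frame of seat between 0.002 and 0.008 m and angle between lens's own z axis and vertical below 0.1 rad and contact force between the fingers and lens below 0.1 N), for 0.2 s.
At the end, for the whole second after the job is handed in: The gripper still holds the ball (at least 2 N) with the lever at rest at the red line (1.35 rad +-0.05), the block pressing the lens with 2 to 14 N, and the lens flat (within 0.1 rad) on the three pins with its centre within 5 mm of their middle, touched by no finger (all of step 2 and velocity of joint lever between -0.1 and 0.1 rad/s and linear speed of lens below 0.02 m/s); the arm keeps its last pose, push and grip.
It fails at once if the lens that is already blocked is pushed out of place (more than 30 mm) (distance of mate from where it was at the start of the episode above 0.03 m).
It fails at once if the cleaner bottle, the spectacles or the screwdriver is pushed out of place (more than 30 mm) or the bottle tipped over (distance of any of cleaner, spectacles, screwdriver from where it was at the start of the episode above 0.03 m or angle between cleaner's own z axis and vertical above 0.5 rad).
It fails at once if the lever is pulled well past the red line (beyond 1.46 rad) (value of joint lever above 1.46 rad).
It fails at once if the lens is pressed with more than 25 N (contact force between block and lens above 25 N).
It also fails if it takes over 56 s, if anything falls off the work surface, if the arm or the gripper's body presses on something with over 40 N, if the wrist force passes 120 N, or if a joint passes its speed limit or range.

## Working session

There is one attempt and no reset: what is moved stays moved. The work goes in short steps, Python scripts to look and compute and a tool call to move; the robot and the scene stay as the last step left them, time stands still between calls to the robot, and variables do not carry over. Pictures are saved under pics/ and viewed, at most 10 in all, crops included, and the job is handed in when it is done.

Besides the shell and the picture viewer there is one more tool, called as name([rows], argument=value, ...), one row to a line, values as JSON. step_arm: Moves the arm, as the interface text tells. Shifts and turns lie within -1 to 1; 1 stands for 30 cm of shift or pi rad of turn. Its arguments: {"type":"object","properties":{"offset":{"type":"array"},"roll":{"type":"array"},"claw":{"type":"array"},"force":{"type":"number"}},"required":["offset","roll","claw"]}

```bash
mkdir -p pics; cat > h.py <<'E'
import numpy as np, cv2
from workcell import ctrl
def snap(n,f=None):
    im=ctrl.read_camera(n)
    if f: cv2.imwrite(f,im[:,:,::-1])
    return im
def ray(n,u,v):
    c=ctrl.get_calibration(n);K=np.array(c["camera_matrix"]);R=np.array(c["rotation"]);p=np.array(c["position"])
    d=np.linalg.inv(K)@[u,v,1];d=R@(d*[1,-1,-1]);return p,d
def onz(n,u,v,z):
    p,d=ray(n,u,v);return p+d*(z-p[2])/d[2]
def proj(n,P):
    c=ctrl.get_calibration(n);K=np.array(c["camera_matrix"]);R=np.array(c["rotation"]);p=np.array(c["position"])
    q=K@((R.T@(np.array(P)-p))*[1,-1,-1]);return q[:2]/q[2]
E
python3 - <<'E'
from h import *
for n in("top","side"):
    snap(n,f"pics/{n}0.png");c=ctrl.get_calibration(n);print({k:np.round(v,3).tolist() if k!='distortion' else v for k,v in c.items()})
s=ctrl.get_state();print(s)
E
```

```text
{'camera_matrix': [[450.692, 0.0, 325.857], [0.0, 450.692, 203.741], [0.0, 0.0, 1.0]], 'position': [0.444, 0.006, 1.468], 'rotation': [0.02, -0.027, -0.697, 0.716]}
{'camera_matrix': [[373.33, 0.0, 319.236], [0.0, 373.33, 197.17], [0.0, 0.0, 1.0]], 'position': [0.246, -0.676, 0.659], 'rotation': [0.459, -0.095, -0.177, 0.866]}
{'t': 0.1, 'joints': array([ 1.07190140e+00,  8.79181393e-02,  1.37212210e+00,  3.37695353e-05,
        1.68364244e+00, -1.03080574e-01]), 'dq': array([ 0.00099848, -0.00186417, -0.0032313 , -0.00157569,  0.00096767,
        0.00011909]), 'joint_torque': array([ 2.15664884e-03, -3.53014255e+01, -3.14219105e+01, -2.29497327e-04,
        7.94061169e-03, -4.01868704e-05]), 'ee_pos': array([0.21181954, 0.50707362, 0.23022633]), 'orientation': array([ 1.96615837e-01,  9.80480046e-01, -9.93056200e-04, -3.25832553e-04]), 'wrist_force': array([ 0.2331122 ,  0.26550686, -0.11171891]), 'moment': array([ 0.02207635, -0.02389313, -0.00246798]), 'grip_force': 0.0, 'gripper_width': 0.08525605120094822}
```

View pics/top0.png

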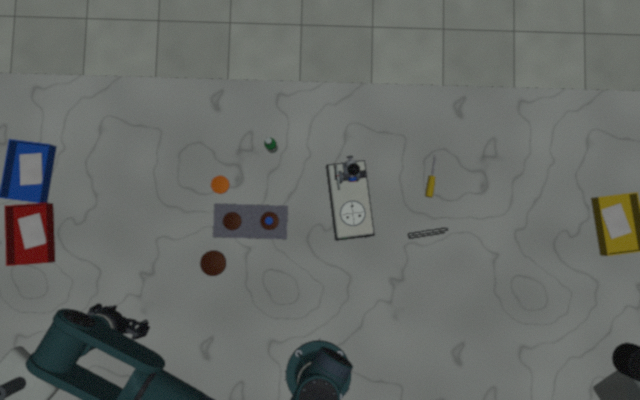

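View pics/side0.png

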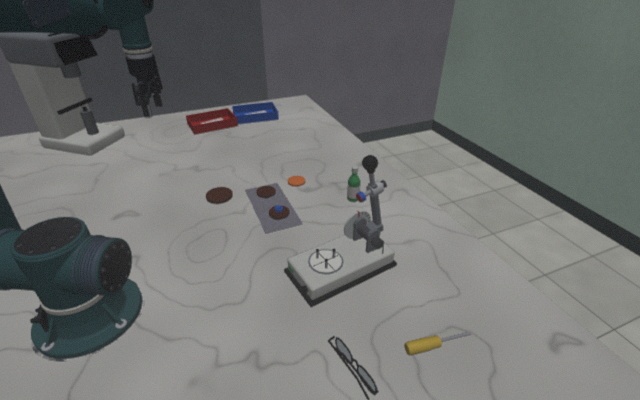

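The top view shows the free lens at (232,221), the blocked one at (269,221), a larger brown decoy at (213,263), the press disc at (354,213) and the ball near (354,170). The side view shows the pins at about (326,257) and the ball at (370,163).

```bash
cat >> h.py <<'E'
from scipy.spatial.transform import Rotation as Ro
_g=ctrl.get_calibration
class C: pass
def cal(n):
    c=dict(_g(n));c["rotation"]=Ro.from_quat(c["rotation"]).as_matrix();return c
def ray(n,u,v):
    c=cal(n);d=np.linalg.inv(c["camera_matrix"])@[u,v,1];return np.array(c["position"]),c["rotation"]@(d*[1,-1,-1])
def proj(n,P):
    c=cal(n);q=c["camera_matrix"]@((c["rotation"].T@(np.array(P)-c["position"]))*[1,-1,-1]);return q[:2]/q[2]
def tri(a,b):
    (p,d),(q,e)=ray("top",*a),ray("side",*b);d/=np.linalg.norm(d);e/=np.linalg.norm(e)
    t=np.linalg.lstsq(np.c_[d,-e],q-p,rcond=None)[0];A,B=p+t[0]*d,q+t[1]*e;return (A+B)/2,np.linalg.norm(A-B)
def blobs(m,lo=20):
    n,_,s,c=cv2.connectedComponentsWithStats(m.astype(np.uint8));return [(s[i,4],s[i,:4].tolist(),c[i].round(1)) for i in range(1,n) if s[i,4]>lo]
E
python3 - <<'E'
from h import *
_c=ctrl.get_calibration("top");print(_c.keys(),[_c[k] for k in _c if 'dist' in k])
T=cv2.imread("pics/top0.png").astype(int);S=cv2.imread("pics/side0.png").astype(int)
for n,I in(("top",T),("side",S)):
    b,g,r=I[...,0],I[...,1],I[...,2]
    for a,bb,c in blobs((r>g+15)&(r<130)&(b<60)):
        print(n,'brown',a,bb,c,onz(n,*c,.02).round(4))
b,g,r=[T[...,i] for i in range(3)]
m=((T.min(2)>150)).astype(np.uint8);m[:150]=0;m[:,:310]=0;m[250:]=0;m[:,390:]=0
print(blobs(m))
m=cv2.morphologyEx(m,cv2.MORPH_CLOSE,np.ones((5,5)))
cs=max(cv2.findContours(m,0,2)[0],key=cv2.contourArea);R=cv2.minAreaRect(cs);print(R)
for p in cv2.boxPoints(R): print(p,onz("top",*p,.048).round(4))
for P in((354,213),): print(onz("top",*P,.05))
z=cv2.resize(cv2.imread("pics/top0.png")[145:250,310:400],None,fx=5.5,fy=5.5,interpolation=2)
y=cv2.resize(cv2.imread("pics/side0.png")[145:310,270:410],None,fx=3.5,fy=3.5,interpolation=2)
h=580;im=np.zeros((580,495+490,3),np.uint8);im[:z.shape[0],:z.shape[1]]=z[:580];im[:y.shape[0],495:495+y.shape[1]]=y[:580]
im=cv2.convertScaleAbs(im,alpha=1.2);cv2.imwrite("pics/crop.png",cv2.resize(im,None,fx=.81,fy=.81))
E
```

```text
dict_keys(['camera_matrix', 'position', 'rotation']) []
top brown 191 [211, 176, 18, 17] [218.4 184.1] [0.5949 0.3397 0.02  ]
top brown 2123 [5, 202, 50, 64] [ 28.3 234.7] [0.4164 0.9358 0.02  ]
top brown 217 [223, 213, 18, 17] [231.8 220.6] [0.4786 0.2919 0.02  ]
top brown 144 [261, 212, 17, 17] [269.6 220.5] [0.4822 0.1709 0.02  ]
top brown 429 [201, 252, 24, 23] [212.8 262.9] [0.3424 0.3468 0.02  ]
side brown 768 [186, 109, 51, 25] [211.2 120.6] [0.4177 0.9249 0.02  ]
side brown 111 [257, 187, 18, 9] [265.2 190.8] [0.4761 0.2901 0.02  ]
side brown 242 [206, 188, 26, 14] [218.5 194. ] [0.3383 0.329  0.02  ]
side brown 23 [356, 194, 6, 8] [358.6 197.5] [0.7276 0.1427 0.02  ]
side brown 96 [269, 207, 20, 11] [278.6 212.4] [0.4794 0.1651 0.02  ]
[]Traceback (most recent call last):
  File "<stdin>", line 12, in <module>
ValueError: max() iterable argument is empty
```

```bash
python3 - <<'E'
from h import *
T=cv2.imread("pics/top0.png")
print(T[225,330:380:3].tolist(),T[225,310:326:5].tolist())
V=T.min(2).astype(int);m=(V>165-40*0).astype(np.uint8)
loc=V[150:250,300:400];th,_=cv2.threshold(loc.astype(np.uint8),0,255,cv2.THRESH_OTSU);print(th)
for t in (int(th),130,140):
    m=np.zeros_like(T[...,0]);m[150:250,310:395]=V[150:250,310:395]>t
    m=cv2.morphologyEx(m,cv2.MORPH_CLOSE,np.ones((7,7)))
    cs=cv2.findContours(m,0,2)[0]
    if not cs: continue
    R=cv2.minAreaRect(max(cs,key=cv2.contourArea));print(t,R)
    for p in cv2.boxPoints(R): print(p,onz("top",*p,.048).round(4))
z=cv2.resize(T[145:250,310:400],None,fx=5.5,fy=5.5,interpolation=2)
y=cv2.resize(cv2.imread("pics/side0.png")[145:310,270:410],None,fx=3.5,fy=3.5,interpolation=2)
im=np.zeros((580,985,3),np.uint8);im[:577,:495]=z[:577];im[:577,495:]=y[:577]
cv2.imwrite("pics/crop.png",cv2.resize(cv2.convertScaleAbs(im,alpha=1.3),None,fx=.81,fy=.81))
E
```

```text
[[106, 109, 106], [61, 64, 62], [98, 104, 101], [125, 132, 128], [126, 133, 129], [123, 129, 126], [108, 112, 110], [108, 109, 103], [105, 104, 100], [109, 113, 111], [119, 126, 125], [124, 132, 128], [122, 130, 128], [122, 131, 128], [92, 94, 93], [106, 107, 106], [108, 111, 108]] [[105, 109, 106], [100, 102, 100], [96, 100, 95], [107, 110, 107]]
82.0
82 ((352.0, 199.5), (99.0, 84.0), 90.0)
[310. 150.] [0.709  0.0472 0.048 ]
[394. 150.] [ 0.7167 -0.2205  0.048 ]
[394. 249.] [ 0.4024 -0.2257  0.048 ]
[310. 249.] [0.3955 0.0382 0.048 ]
130 ((352.5, 213.0), (20.0, 21.0), 90.0)
[342. 203.] [ 0.5428 -0.0587  0.048 ]
[363. 203.] [ 0.5446 -0.1251  0.048 ]
[363. 223.] [ 0.4814 -0.1264  0.048 ]
[342. 223.] [ 0.4797 -0.0602  0.048 ]
140 ((352.5, 212.99996948242188), (19.374725341796875, 18.52619743347168), 81.8698959350586)
[341.96    204.71997] [ 0.5374 -0.0587  0.048 ]
[360.30002 202.09998] [ 0.5472 -0.1165  0.048 ]
[363.04    221.27997] [ 0.4869 -0.1265  0.048 ]
[344.69998 223.89996] [ 0.4771 -0.0688  0.048 ]
```

View pics/crop.png

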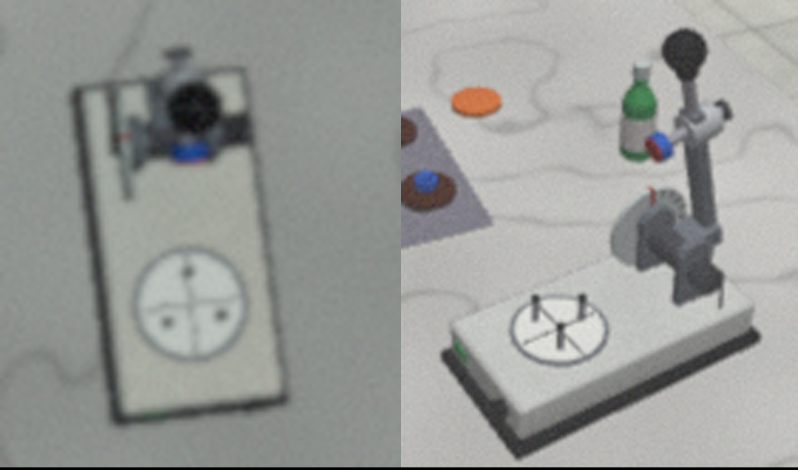

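The crop shows the disc centred at crop (190,303), its three pins, the base's long edges tilted about 6.6°, and the ball in both views.

```bash
python3 - <<'E'
from h import *
T=cv2.imread("pics/top0.png");S=cv2.imread("pics/side0.png")
s=4.455;t=lambda x,y:((x+.5)/s-.5+310,(y+.5)/s-.5+145)
q=2.835;d=lambda x,y:((x-401+.5)/q-.5+270,(y+.5)/q-.5+145)
print("disc",onz("top",*t(190,303),.05), onz("side",*d(559,331),.05))
m=np.zeros(T.shape[:2],bool);m[200:227,338:368]=True;B=m&(T.min(2)>127)
print(blobs(B))
pt=[(187,271),(167,322),(221,315)];ps=[(582,297),(536,298),(560,326)]
P=[onz("top",*t(*p),.075) for p in pt];Q=[onz("side",*d(*p),.075) for p in ps]
for a in P,Q:
    c=np.mean(a,0);v=a[0]-c;print("pins",np.round(a,4).tolist(),c.round(4),np.degrees(np.arctan2(v[1],v[0])))
print("plate",[onz("top",*t(*p),.048).round(4).tolist() for p in((80,92),(247,72),(285,398),(118,418))])
K=[]
for n,I,bx in(("top",T,(340,155,370,185)),("side",S,(358,150,382,176))):
    x0,y0,x1,y1=bx;mm=np.zeros(I.shape[:2],bool);mm[y0:y1,x0:x1]=I[y0:y1,x0:x1].max(2)<45
    b=max(blobs(mm),key=lambda r:r[0]);print(b);K.append(b[2])
print("ball hand",tri(t(194,105),d(684,54)), "auto",tri(*K), onz("top",*t(194,105),.278))
E
```

```text
disc [ 0.51314074 -0.0917019   0.05      ] [ 0.50905306 -0.09942858  0.05      ]
[(np.int32(327), [342, 202, 22, 23], array([352.2, 212.9]))]
pins [[0.5341, -0.0874, 0.075], [0.4983, -0.0743, 0.075], [0.5042, -0.1117, 0.075]] [ 0.5122 -0.0911  0.075 ] 9.687030560963017
pins [[0.5315, -0.0944, 0.075], [0.4965, -0.0808, 0.075], [0.5013, -0.1183, 0.075]] [ 0.5098 -0.0978  0.075 ] 8.968738053920829
plate [[0.6617, -0.01, 0.048], [0.6794, -0.1288, 0.048], [0.4479, -0.1605, 0.048], [0.4307, -0.0429, 0.048]]
(np.int32(125), [348, 164, 17, 13], array([354.7, 170. ]))
(np.int32(99), [363, 158, 14, 15], array([369.1, 164.9]))
ball hand (array([ 0.62064007, -0.07575218,  0.27196815]), np.float64(0.0015973360545689737)) auto (array([ 0.6163789 , -0.08025189,  0.2722696 ]), np.float64(0.0003419552094958059)) [ 0.62046694 -0.07570178  0.278     ]
```

step_arm([
  [0.15,-0.12,-0.05],
  [0.3,-0.24,-0.12],
  [0.44,-0.36,-0.2],
  [0.58,-0.47,-0.28],
  [0.72,-0.58,-0.36],
  [0.82,-0.66,-0.43],
  [0.89,-0.717,-0.5],
  [0.89,-0.717,-0.5],
  [0.89,-0.717,-0.5],
  [0.89,-0.717,-0.5],
], roll=[0.03,0.06,0.09,0.12,0.15,0.171,0.171,0.171,0.171,0.171], claw=[0,0,0,0,0,0,0,0,0,0], force=25)

```text
t: 1.35
ee_pos: [0.4789, 0.2935, 0.0825]
orientation: [-0.071, 0.997, 0.001, 0.001]
wrist_force: [-0.7, 0.5, -0.4]
gripper_width: 0.0854
grip_force: 0.0
```

step_arm([
  [0,0,-0.09],
  [0,0,-0.18],
  [0,0,-0.24],
  [0,0,-0.268],
  [0,0,-0.268],
  [0,0,-0.268],
  [0,0,-0.268],
  [0,0,-0.268],
  [0,0,-0.268],
  [0,0,-0.268],
], roll=[0,0,0,0,0,0,0,0,0,0], claw=[0,0,0,0,0,0.15,0.3,0.6,1,1])

```text
t: 2.6
ee_pos: [0.4799, 0.2927, 0.0022]
orientation: [-0.071, 0.998, 0.0, 0.001]
wrist_force: [-0.6, -0.2, 5.4]
gripper_width: 0.0584
grip_force: 27.1
```

```bash
python3 - <<'E'
from h import *
i=snap("side");s=ctrl.get_state();print(s["ee_pos"],s["wrist_force"],s["gripper_width"],s["grip_force"])
u,v=proj("side",s["ee_pos"]).astype(int);print(u,v)
cv2.imwrite("pics/g1.png",cv2.resize(i[v-60:v+40,u-60:u+60,::-1],None,fx=6,fy=6,interpolation=2))
E
```

```text
[0.47989698 0.29269205 0.00218343] [-0.38684784 -0.58765167  5.13583883] 0.058803210233060094 27.120544874699704
266 194
```

View pics/g1.png

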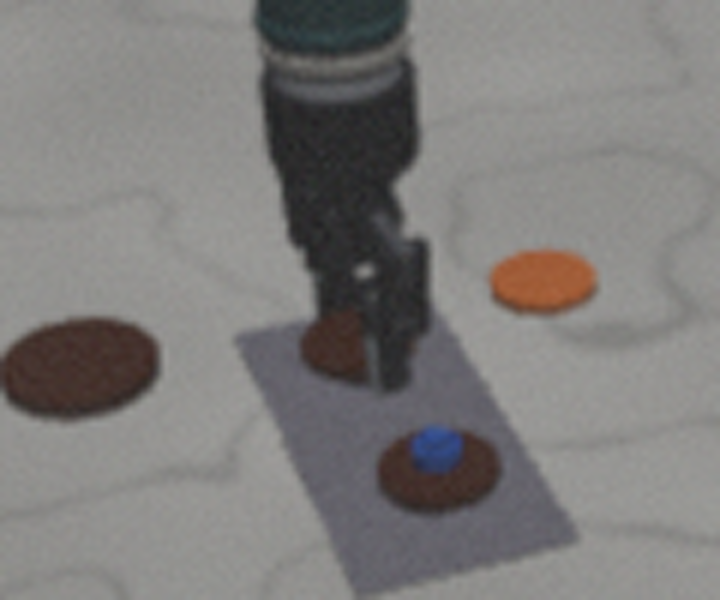

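step_arm([
  [0,0,0.07],
  [0,0,0.25],
  [0,-0.05,0.42],
  [0.02,-0.2,0.467],
  [0.04,-0.38,0.467],
  [0.06,-0.56,0.467],
  [0.09,-0.72,0.467],
  [0.112,-0.84,0.467],
  [0.112,-0.9,0.467],
  [0.112,-0.9,0.467],
], roll=[0,0,0,0,0,0,0,0,0,0], claw=[1,1,1,1,1,1,1,1,1,1])

```text
t: 3.9
ee_pos: [0.5123, 0.022, 0.1406]
orientation: [-0.07, 0.998, 0.0, -0.0]
wrist_force: [-0.0, -0.9, -0.2]
gripper_width: 0.0579
grip_force: 27.2
```

step_arm([
  [0,-0.1,0],
  [0,-0.22,0],
  [0,-0.33,0],
  [0,-0.377,0],
  [0,-0.377,0],
  [0,-0.377,0],
  [0,-0.377,-0.07],
  [0,-0.377,-0.13],
  [0,-0.377,-0.13],
  [0,-0.377,-0.13],
], roll=[0,0,0,0,0,0,0,0,0,0], claw=[1,1,1,1,1,1,1,1,1,1])

```text
t: 5.15
ee_pos: [0.5129, -0.0904, 0.1024]
orientation: [-0.071, 0.997, 0.0, 0.0]
wrist_force: [0.2, -0.2, -0.2]
gripper_width: 0.0583
grip_force: 27.2
```

```bash
python3 - <<'E'
from h import *
i=snap("side");s=ctrl.get_state();print(s["ee_pos"],s["wrist_force"],s["gripper_width"],s["grip_force"])
u,v=proj("side",s["ee_pos"]).astype(int);print(u,v)
cv2.imwrite("pics/g2.png",cv2.resize(i[v-60:v+40,u-60:u+60,::-1],None,fx=6,fy=6,interpolation=2))
snap("top","pics/top2.png")
E
```

```text
[ 0.51320477 -0.09064503  0.10280028] [0.61185951 0.29740343 0.4469159 ] 0.05837695139352926 27.164309218078415
325 241
```

View pics/g2.png

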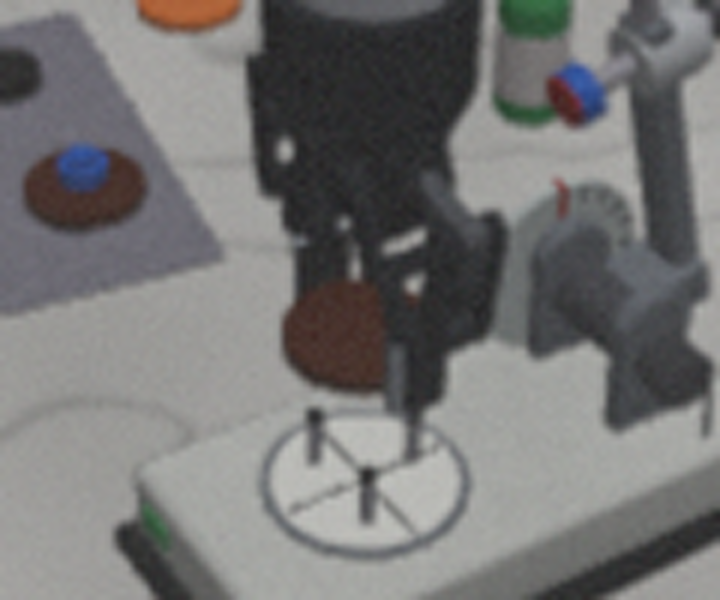

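The lens hangs level between the fingers just above the pins, centre near crop (358,335); the pin triangle's centre is near (365,434). I compare that with the expected vertical shift.

```bash
python3 - <<'E'
from h import *
I=cv2.imread("pics/g2.png").astype(int);b,g,r=I[...,0],I[...,1],I[...,2]
m=((r>g+14)&(b<60)).astype(np.uint8);m[:260]=0;m[420:]=0;m[:,480:]=0
m=cv2.morphologyEx(m,2,np.ones((7,7)))
cs=max(cv2.findContours(m,0,2)[0],key=cv2.contourArea);print(cv2.boundingRect(cs),cv2.contourArea(cs))
f=lambda P:((proj("side",P)-[265,181])*6).round(1)
A=np.linspace(0,2*np.pi,73)
for c in((.5098,-.0978,.121),):
    e=np.array([f((c[0]+.03*np.cos(a),c[1]+.03*np.sin(a),c[2]+h)) for a in A for h in(-.005,.003)])
    print("pred ring",e.min(0),e.max(0),f(c),f((.5098,-.0978,.075)))
E
```

```text
(285, 282, 98, 102) 7928.5
pred ring [283.4 281.3] [446.1 403.5] [364.6 338.6] [363.2 431.3]
```

step_arm([
  [0,0,-0.04],
  [0,0,-0.08],
  [0,0,-0.11],
  [0,0,-0.125],
  [0,0,-0.13],
  [0,0,-0.134],
  [0,0,-0.136],
  [0,0,-0.136],
  [0,0,-0.136],
  [0,0,-0.136],
], roll=[0,0,0,0,0,0,0,0,0,0], claw=[1,1,1,1,1,1,1,1,1,1])

```text
t: 6.5
ee_pos: [0.5129, -0.0908, 0.0621]
orientation: [-0.071, 0.998, -0.0, 0.0]
wrist_force: [-3.1, 1.3, 4.8]
gripper_width: 0.0586
grip_force: 27.6
```

step_arm([
  [0,0,0],
  [0,0,0],
  [0,0,0],
  [0,0,0],
  [0,0,0],
  [0,0,0],
  [0,0,0],
  [0,0,0],
  [0,0,0],
  [0,0,0],
], roll=[0,0,0,0,0,0,0,0,0,0], claw=[0.33,0.31,0.29,0.27,0.25,0.22,0.18,0.12,0.06,0])

```text
t: 7.75
ee_pos: [0.5127, -0.0907, 0.0613]
orientation: [-0.071, 0.998, 0.0, 0.0]
wrist_force: [0.0, 0.6, -1.1]
gripper_width: 0.0858
grip_force: 0.0
```

```bash
python3 - <<'E'
from h import *
i=snap("side");s=ctrl.get_state();print(s["ee_pos"],s["wrist_force"],s["gripper_width"],s["grip_force"])
cv2.imwrite("pics/g3.png",cv2.resize(i[191:291,265:385,::-1],None,fx=6,fy=6,interpolation=2))
E
```

```text
[ 0.51267355 -0.09069283  0.06125962] [-0.36386683 -0.79470207 -0.26517238] 0.08560282505884827 0.0
```

View pics/g3.png

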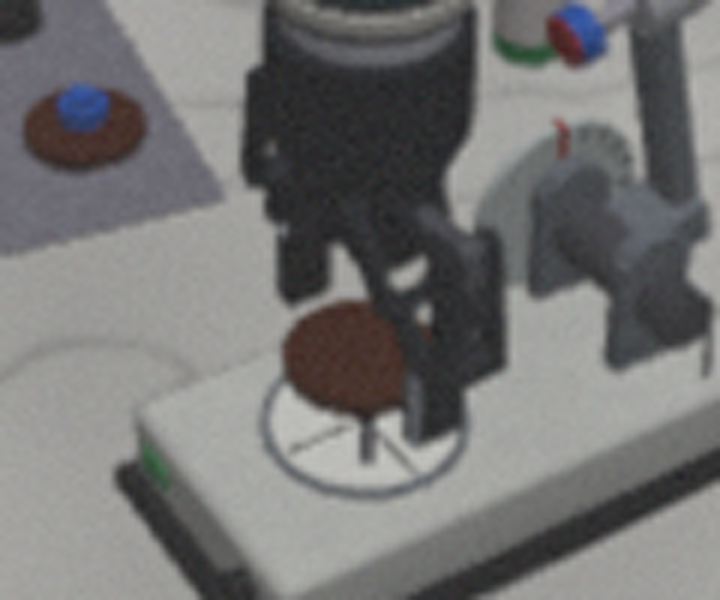

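The lens sits on the pins clear of the open fingers. I retreat and check its centring from the top.

step_arm([
  [0,0,0.06],
  [0,0,0.18],
  [0,0,0.36],
  [-0.05,0,0.54],
  [-0.2,0,0.7],
  [-0.35,0,0.84],
  [-0.5,0,0.88],
  [-0.5,0,0.88],
  [-0.5,0,0.88],
  [-0.5,0,0.88],
], roll=[0,0,0,0,0,0,0,0,0,0], claw=[0,0,0,0,0,0,0,0,0,0])

```text
t: 9.05
ee_pos: [0.3631, -0.0906, 0.3243]
orientation: [-0.071, 0.997, 0.001, -0.001]
wrist_force: [0.3, -0.7, -0.6]
gripper_width: 0.0853
grip_force: 0.0
```

```bash
python3 - <<'E'
from h import *
T=snap("top")[:,:,::-1].copy();S=snap("side")[:,:,::-1].copy();print(ctrl.get_state()["ee_pos"])
for n,I in(("top",T),("side",S)):
    I=I.astype(int);b,g,r=I[...,0],I[...,1],I[...,2]
    for a,bb,c in blobs((r>g+15)&(r<130)&(b<60)):
        print(n,a,bb,c,onz(n,*c,.08).round(4))
z=cv2.resize(T[145:250,310:400],None,fx=4,fy=4,interpolation=2)
y=cv2.resize(S[145:310,270:410],None,fx=2.8,fy=2.8,interpolation=2)
im=np.zeros((462,760,3),np.uint8);im[:420,:360]=z;im[:,362:754]=y
cv2.imwrite("pics/c4.png",cv2.convertScaleAbs(im,alpha=1.3))
E
```

```text
[ 0.36308408 -0.0906493   0.32417029]
top 118 [211, 176, 17, 17] [216.5 183.6] [0.59   0.3318 0.08  ]
top 21 [610, 196, 10, 7] [614.3 198.9] [ 0.5765 -0.9046  0.08  ]
top 2111 [5, 202, 50, 64] [ 28.3 234.7] [0.4176 0.8973 0.08  ]
top 215 [344, 205, 17, 17] [351.9 212.8] [ 0.5111 -0.0885  0.08  ]
top 151 [261, 212, 17, 17] [269.2 220.5] [0.4805 0.1653 0.08  ]
top 46 [627, 237, 9, 13] [630.9 242.9] [ 0.4413 -0.954   0.08  ]
top 27 [607, 241, 11, 10] [611.9 245.9] [ 0.4305 -0.8947  0.08  ]
top 434 [201, 251, 24, 24] [212.8 262.8] [0.3469 0.3327 0.08  ]
side 611 [187, 109, 41, 25] [206.5 121.2] [0.3835 0.7757 0.08  ]
side 250 [207, 188, 25, 14] [218.7 194. ] [0.3301 0.2344 0.08  ]
side 22 [356, 194, 6, 8] [358.5 197.6] [0.6819 0.0655 0.08  ]
side 105 [269, 206, 19, 12] [278.5 212.4] [0.4573 0.0863 0.08  ]
side 304 [313, 242, 24, 16] [324.5 249.6] [ 0.5098 -0.0918  0.08  ]
```

View pics/c4.png

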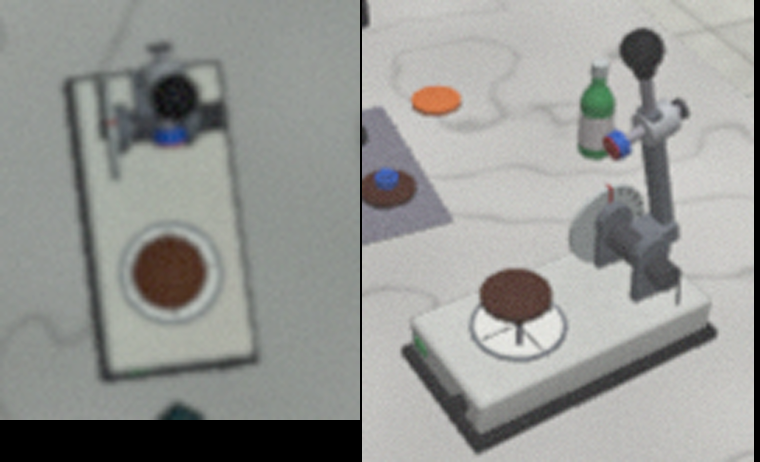

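The lens lies flat on the pins, a touch left of the disc's middle, so I measure the offset better from averaged frames.

```bash
python3 - <<'E'
from h import *
for n,bx,r0 in(("top",(335,196,370,230),0),("side",(300,235,352,282),0)):
    A=np.mean([snap(n).astype(float) for _ in range(6)],0)
    x0,y0,x1,y1=bx;k=8
    G=cv2.resize(A[y0:y1,x0:x1].astype(np.float32),None,fx=k,fy=k,interpolation=cv2.INTER_CUBIC)
    V=G.mean(2);br=(G[...,0]-G[...,1]);br=((br>8)&(V<90)).astype(np.uint8)
    up=lambda c:((c[0]+.5)/k-.5+x0,(c[1]+.5)/k-.5+y0)
    e=cv2.fitEllipse(max(cv2.findContours(br,0,1)[0],key=cv2.contourArea))
    print(n,"lens",up(e[0]),np.array(e[1])/k,[onz(n,*up(e[0]),z).round(4).tolist() for z in(.08,.083)])
    # disc ring: dark minima along radii from the disc centre guess
    c0=proj(n,(.5125,-.0915,.05)) if n=="top" else proj(n,(.509,-.0985,.05))
    pts=[]
    D=cv2.GaussianBlur(V,(0,0),3)
    for a in np.linspace(0,2*np.pi,120,endpoint=False):
        best=min((D[int(round((q[1]-y0+.5)*k-.5)),int(round((q[0]-x0+.5)*k-.5))],R,*q) for R in np.arange(.033,.046,.0004)
            for q in [proj(n,np.array(onz(n,*c0,.05))+[R*np.cos(a),R*np.sin(a),0])])
        if .034<best[1]<.0455 and (n=="top" or np.sin(a)<.3): pts.append(best[2:])
    W=np.array([onz(n,*p,.05)[:2] for p in pts])
    for _ in range(3):
        s=np.linalg.lstsq(np.c_[2*W,np.ones(len(W))],(W**2).sum(1),rcond=None)[0];c=s[:2];R=np.sqrt(s[2]+c@c)
        res=np.linalg.norm(W-c,axis=1)-R;W=W[abs(res)<.0015]
    print(n,"disc",c.round(4),R.round(4),len(W))
E
```

```text
top lens (351.93653297424316, 212.6685848236084) [17.60383415 17.8004837 ] [[0.5115, -0.0886, 0.08], [0.5114, -0.0884, 0.083]]Traceback (most recent call last):
  File "<stdin>", line 15, in <module>
  File "<stdin>", line 16, in <genexpr>
  File "h.py", line 11, in onz
    p,d=ray(n,u,v);return p+d*(z-p[2])/d[2]
        ~~~^^^^^^^
  File "h.py", line 21, in ray
    c=cal(n);d=np.linalg.inv(c["camera_matrix"])@[u,v,1];return np.array(c["position"]),c["rotation"]@(d*[1,-1,-1])
  File "h.py", line 19, in cal
    c=dict(_g(n));c["rotation"]=Ro.from_quat(c["rotation"]).as_matrix();return c
           ~~^^^
ValueError: time passes only in moves, steps and waits
```

```bash
cat >> h.py <<'E'
import functools
cal=functools.lru_cache(cal)
E
python3 - <<'E'
from h import *
for n,bx in(("top",(335,196,370,230)),("side",(300,235,352,282))):
    A=np.mean([snap(n).astype(float) for _ in range(6)],0)
    x0,y0,x1,y1=bx;k=8
    G=cv2.resize(A[y0:y1,x0:x1].astype(np.float32),None,fx=k,fy=k,interpolation=cv2.INTER_CUBIC)
    V=G.mean(2);br=((G[...,0]-G[...,1]>8)&(V<90)).astype(np.uint8)
    up=lambda c:((c[0]+.5)/k-.5+x0,(c[1]+.5)/k-.5+y0)
    e=cv2.fitEllipse(max(cv2.findContours(br,0,1)[0],key=cv2.contourArea))
    print(n,"lens",up(e[0]),np.array(e[1])/k,[onz(n,*up(e[0]),z).round(4).tolist() for z in(.08,.083)])
    o=np.array([.5125,-.0915,.05] if n=="top" else [.509,-.0985,.05]);D=cv2.GaussianBlur(V,(0,0),3);W=[]
    for a in np.linspace(0,2*np.pi,120,endpoint=False):
        P=[o+[R*np.cos(a),R*np.sin(a),0] for R in np.arange(.033,.046,.0004)]
        v=[D[tuple(np.clip(np.round((proj(n,p)-[x0,y0]+.5)*k-.5).astype(int)[::-1],0,np.array(D.shape)-1))] for p in P]
        i=int(np.argmin(v))
        if 2<i<len(P)-2: W.append(P[i][:2])
    W=np.array(W)
    for _ in range(3):
        s=np.linalg.lstsq(np.c_[2*W,np.ones(len(W))],(W**2).sum(1),rcond=None)[0];c=s[:2];R=np.sqrt(s[2]+c@c)
        W=W[abs(np.linalg.norm(W-c,axis=1)-R)<.0015]
    print(n,"disc",c.round(4),R.round(4),len(W))
E
```

```text
top lens (351.9381332397461, 212.6677188873291) [17.62087822 17.80803871] [[0.5115, -0.0886, 0.08], [0.5114, -0.0884, 0.083]]
top disc [ 0.5127 -0.0918] 0.0396 106
side lens (324.51406478881836, 249.8355598449707) [18.2466259  25.32247925] [[0.5095, -0.0925, 0.08], [0.5082, -0.0955, 0.083]]
side disc [ 0.5101 -0.0969] 0.0392 92
```

Both views put the lens about 3 mm toward +y, inside the limit but close to it, so I regrasp and re-centre it.

step_arm([
  [0.15,0,-0.05],
  [0.3,0,-0.18],
  [0.45,0,-0.34],
  [0.5,0,-0.52],
  [0.5,0,-0.68],
  [0.5,0,-0.8],
  [0.5,0,-0.86],
  [0.5,0,-0.88],
  [0.5,0,-0.88],
  [0.5,0,-0.88],
], roll=[0,0,0,0,0,0,0,0,0,0], claw=[0,0,0,0,0,0,0,0,0,0])

```text
t: 11.3
ee_pos: [0.514, -0.0911, 0.0632]
orientation: [-0.071, 0.998, -0.001, 0.002]
wrist_force: [-1.1, 0.3, -0.2]
gripper_width: 0.0857
grip_force: 0.0
```

step_arm([
  [0,0,0],
  [0,0,0],
  [0,0,0],
  [0,0,0],
  [0,0,0],
  [0,0,0],
  [0,0,0.01],
  [0,0,0.02],
  [0.004,-0.01,0.02],
  [0.004,-0.01,0.02],
], roll=[0,0,0,0,0,0,0,0,0,0], claw=[0.1,0.2,0.3,0.5,1,1,1,1,1,1])

```text
t: 12.55
ee_pos: [0.5139, -0.0939, 0.0671]
orientation: [-0.071, 0.998, 0.0, -0.0]
wrist_force: [-0.6, -0.9, -0.8]
gripper_width: 0.0585
grip_force: 26.9
```

Lower and release.

step_arm([
  [0,0,-0.01],
  [0,0,-0.018],
  [0,0,-0.02],
  [0,0,-0.02],
  [0,0,-0.02],
  [0,0,-0.02],
  [0,0,-0.02],
  [0,0,-0.02],
  [0,0,-0.02],
  [0,0,-0.02],
], roll=[0,0,0,0,0,0,0,0,0,0], claw=[1,1,1,0.33,0.31,0.29,0.26,0.2,0.1,0])

```text
t: 13.8
ee_pos: [0.5139, -0.0937, 0.0612]
orientation: [-0.071, 0.998, 0.0, 0.0]
wrist_force: [0.3, 0.8, 0.1]
gripper_width: 0.0849
grip_force: 0.0
```

step_arm([
  [0,0,0.06],
  [0,0,0.18],
  [0,0,0.36],
  [-0.05,0,0.54],
  [-0.2,0,0.7],
  [-0.35,0,0.84],
  [-0.5,0,0.88],
  [-0.5,0,0.88],
  [-0.5,0,0.88],
  [-0.5,0,0.88],
], roll=[0,0,0,0,0,0,0,0,0,0], claw=[0,0,0,0,0,0,0,0,0,0])

```text
t: 15.05
ee_pos: [0.3643, -0.0936, 0.3243]
orientation: [-0.071, 0.997, 0.001, -0.001]
wrist_force: [-0.2, -0.1, -0.4]
gripper_width: 0.0851
grip_force: 0.0
```

```bash
python3 - <<'E'
from h import *
k=8
for n,bx in(("top",(335,196,370,230)),("side",(300,235,352,282))):
    A=np.mean([snap(n).astype(float) for _ in range(3)],0);x0,y0,x1,y1=bx
    G=cv2.resize(A[y0:y1,x0:x1].astype(np.float32),None,fx=k,fy=k,interpolation=cv2.INTER_CUBIC)
    V=G.mean(2);br=((G[...,0]-G[...,1]>8)&(V<90)).astype(np.uint8)
    e=cv2.fitEllipse(max(cv2.findContours(br,0,1)[0],key=cv2.contourArea));c=(np.array(e[0])+.5)/k-.5+[x0,y0]
    print(n,c,np.array(e[1])/k,onz(n,*c,.08).round(4))
print(ctrl.get_state()["ee_pos"],ctrl.get_state()["t"])
E
```

```text
top [352.84263229 212.33104897] [17.57486343 17.73325348] [ 0.5126 -0.0914  0.08  ]
side [325.45923042 250.48957062] [18.27872467 25.35049248] [ 0.5106 -0.0954  0.08  ]
[ 0.36411388 -0.0936759   0.32470124] 15.35
```

step_arm([
  [0.12,0,0.02],
  [0.26,0.01,0.02],
  [0.4,0.02,0.02],
  [0.54,0.03,0.02],
  [0.68,0.04,0.02],
  [0.79,0.05,0.02],
  [0.853,0.05,0.02],
  [0.853,0.05,0.02],
  [0.853,0.05,0.02],
  [0.853,0.05,0.02],
], roll=[0,0,0,0,0,0,0,0,0,0], claw=[0,0,0,0,0,0,0,0,0,0])

```text
t: 16.6
ee_pos: [0.6191, -0.0788, 0.3319]
orientation: [-0.071, 0.998, -0.0, 0.0]
wrist_force: [-0.6, 0.1, -0.2]
gripper_width: 0.0855
grip_force: 0.0
```

```bash
python3 - <<'E'
from h import *
i=snap("side");print(ctrl.get_state()["ee_pos"])
cv2.imwrite("pics/g5.png",cv2.resize(i[100:220,300:440,::-1],None,fx=5,fy=5,interpolation=2))
E
```

```text
[ 0.6191501  -0.07879948  0.33202943]
```

View pics/g5.png

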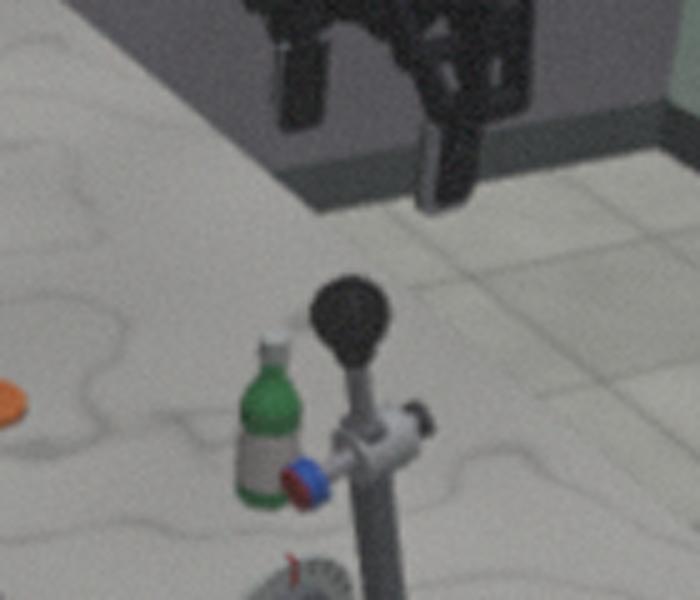

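The fingers (tips at crop (302,130) and (447,210)) straddle above the ball at (350,312). I check the alignment with a projection.

```bash
python3 - <<'E'
from h import *
f=lambda P:((proj("side",P)-[300,100]+.5)*5-.5).round(1)
p=np.array([.6191,-.0788,.345]);n=np.array([np.cos(np.radians(98)),np.sin(np.radians(98)),0])
print("tips",f(p+n*.047),f(p-n*.047),f(p),"ball",[f((.6191+a,-.0788,.278)) for a in(-.005,0,.005)])
E
```

```text
tips [296.7 125.3] [441.4 209.1] [365.9 165.4] ball [array([342.5, 314. ]), array([352.9, 311.8]), array([363.2, 309.6])]
```

step_arm([
  [-0.01,0,-0.06],
  [-0.01,0,-0.14],
  [-0.01,0,-0.21],
  [-0.01,0,-0.25],
  [-0.01,0,-0.25],
  [-0.01,0,-0.25],
  [-0.01,0,-0.25],
  [-0.01,0,-0.25],
  [-0.01,0,-0.25],
  [-0.01,0,-0.25],
], roll=[0,0,0,0,0,0,0,0,0,0], claw=[0,0,0,0,0.1,0.25,0.4,0.6,1,1], force=60)

```text
t: 17.9
ee_pos: [0.6171, -0.079, 0.2573]
orientation: [-0.071, 0.998, -0.0, 0.001]
wrist_force: [-0.3, -0.8, 3.2]
gripper_width: 0.0314
grip_force: 59.1
```

```bash
python3 - <<'E'
import numpy as np
def P(q):
    f=np.arctan2(193,7)-q; x=-193.13*np.cos(f)+7;z=193.13*np.sin(f)-193
    return np.array([x*np.cos(np.radians(8)),x*np.sin(np.radians(8)),z])/300
q=[0,.06,.14,.22,.3,.38,.46,.54,.61,.65,.65]
for a in q: print(a,P(a).round(3).tolist())
print()
for a in [.71,.79,.87,.95,1.02,1.09,1.15,1.2,1.22,1.22,1.28,1.30,1.32,1.33,1.34,1.35]: print(a,(P(a)-P(.65)).round(3).tolist(),(P(a)-P(1.22)).round(3).tolist())
E
```

```text
0 [-0.0, -0.0, 0.0]
0.06 [-0.038, -0.005, -0.003]
0.14 [-0.089, -0.012, -0.01]
0.22 [-0.138, -0.019, -0.021]
0.3 [-0.187, -0.026, -0.036]
0.38 [-0.235, -0.033, -0.055]
0.46 [-0.28, -0.039, -0.077]
0.54 [-0.324, -0.046, -0.104]
0.61 [-0.361, -0.051, -0.129]
0.65 [-0.381, -0.054, -0.145]
0.65 [-0.381, -0.054, -0.145]

0.71 [-0.029, -0.004, -0.025] [0.173, 0.024, 0.274]
0.79 [-0.065, -0.009, -0.062] [0.137, 0.019, 0.237]
0.87 [-0.098, -0.014, -0.101] [0.104, 0.015, 0.198]
0.95 [-0.128, -0.018, -0.143] [0.075, 0.01, 0.156]
1.02 [-0.151, -0.021, -0.181] [0.051, 0.007, 0.118]
1.09 [-0.172, -0.024, -0.221] [0.031, 0.004, 0.078]
1.15 [-0.187, -0.026, -0.257] [0.015, 0.002, 0.042]
1.2 [-0.198, -0.028, -0.287] [0.004, 0.001, 0.012]
1.22 [-0.202, -0.028, -0.299] [0.0, 0.0, 0.0]
1.22 [-0.202, -0.028, -0.299] [0.0, 0.0, 0.0]
1.28 [-0.213, -0.03, -0.336] [-0.011, -0.002, -0.037]
1.3 [-0.216, -0.03, -0.348] [-0.014, -0.002, -0.05]
1.32 [-0.219, -0.031, -0.361] [-0.017, -0.002, -0.062]
1.33 [-0.22, -0.031, -0.367] [-0.018, -0.003, -0.068]
1.34 [-0.222, -0.031, -0.374] [-0.019, -0.003, -0.075]
1.35 [-0.223, -0.031, -0.38] [-0.02, -0.003, -0.081]
```

step_arm([
  [-0.038,-0.005,-0.003],
  [-0.089,-0.012,-0.01],
  [-0.138,-0.019,-0.021],
  [-0.187,-0.026,-0.036],
  [-0.235,-0.033,-0.055],
  [-0.28,-0.039,-0.077],
  [-0.324,-0.046,-0.104],
  [-0.361,-0.051,-0.129],
  [-0.381,-0.054,-0.145],
  [-0.381,-0.054,-0.145],
], roll=[0,0,0,0,0,0,0,0,0,0], claw=[1,1,1,1,1,1,1,1,1,1])

```text
t: 19.15
ee_pos: [0.5019, -0.0961, 0.2127]
orientation: [-0.07, 0.998, -0.001, 0.0]
wrist_force: [1.2, -4.6, 4.4]
gripper_width: 0.0314
grip_force: 59.6
```

step_arm([
  [-0.029,-0.004,-0.025],
  [-0.065,-0.009,-0.062],
  [-0.098,-0.014,-0.101],
  [-0.128,-0.018,-0.143],
  [-0.151,-0.021,-0.181],
  [-0.172,-0.024,-0.221],
  [-0.187,-0.026,-0.257],
  [-0.198,-0.028,-0.287],
  [-0.202,-0.028,-0.299],
  [-0.202,-0.028,-0.299],
], roll=[0,0,0,0,0,0,0,0,0,0], claw=[1,1,1,1,1,1,1,1,1,1])

```text
t: 20.4
ee_pos: [0.4423, -0.105, 0.1232]
orientation: [-0.07, 0.998, -0.002, 0.001]
wrist_force: [1.8, -6.9, 3.6]
gripper_width: 0.0316
grip_force: 59.6
```

```bash
python3 - <<'E'
from h import *
i=snap("side");s=ctrl.get_state();print(s["ee_pos"],s["wrist_force"],s["gripper_width"])
cv2.imwrite("pics/g6.png",cv2.resize(i[180:280,290:410,::-1],None,fx=6,fy=6,interpolation=2))
E
```

```text
[ 0.44235571 -0.10495399  0.12341857] [ 2.20408027 -7.02680302  3.61497503] 0.0313271382557932
```

View pics/g6.png

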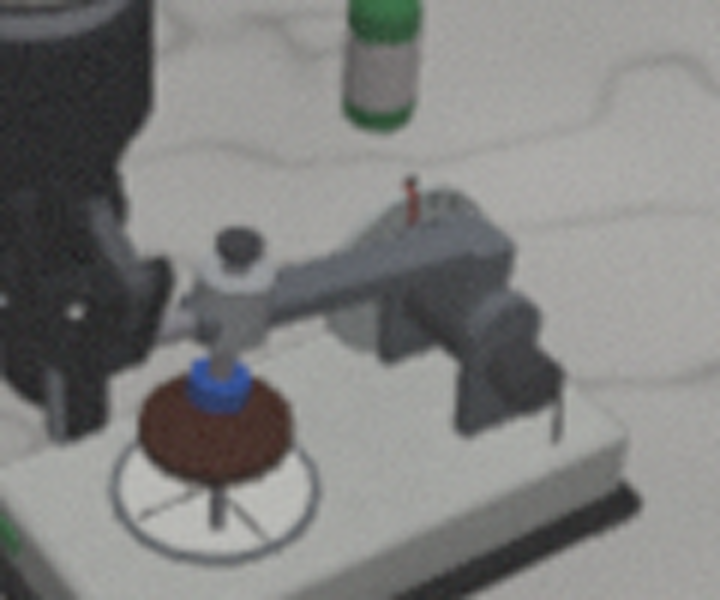

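step_arm([
  [-0.003,-0.002,-0.012],
  [-0.006,-0.004,-0.024],
  [-0.01,-0.006,-0.036],
  [-0.013,-0.008,-0.048],
  [-0.016,-0.008,-0.058],
  [-0.018,-0.008,-0.066],
  [-0.019,-0.008,-0.073],
  [-0.02,-0.008,-0.079],
  [-0.02,-0.008,-0.081],
  [-0.02,-0.008,-0.081],
], roll=[0,0,0,0,0,0,0,0,0,0], claw=[1,1,1,1,1,1,1,1,1,1])

```text
t: 21.7
ee_pos: [0.4364, -0.1059, 0.0997]
orientation: [-0.071, 0.997, -0.0, 0.001]
wrist_force: [0.6, -3.8, 7.6]
gripper_width: 0.0311
grip_force: 59.8
```

```bash
python3 - <<'E'
from h import *
i=snap("side");s=ctrl.get_state();print(s["t"],s["ee_pos"],s["wrist_force"],s["gripper_width"],s["grip_force"])
d=s["ee_pos"]-[.6171,-.079,.2573];print("q from z",np.arctan2(193,7)-np.arcsin((193+d[2]*1e3)/193.13),"from x",np.arctan2(193,7)-np.arccos((7-(d[0]*np.cos(.14)+d[1]*np.sin(.14))*1e3)/193.13))
cv2.imwrite("pics/g7.png",cv2.resize(i[195:270,300:400,::-1],None,fx=8,fy=8,interpolation=2))
E
```

```text
21.75 [ 0.4364269  -0.10589517  0.09975481] [ 1.76815543 -3.63109301  8.0840398 ] 0.03157606460012674 59.82798457145691
q from z 1.3499156336788143 from x 1.3446510492130828
```

View pics/g7.png

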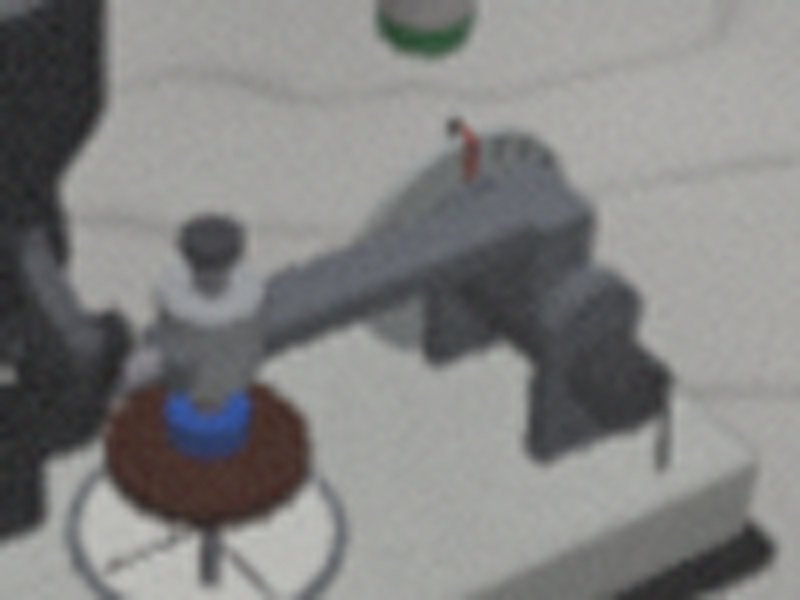

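The block sits on the lens and the pointer's black tip is near the red line's top at crop (455,125). I project what it should look like for different angles.

```bash
python3 - <<'E'
from h import *
o=np.array([.5101,-.0972,0]);c,s=np.cos(np.radians(8)),np.sin(np.radians(8))
f=lambda x,y,z:((proj("side",o+[c*x-s*y,s*x+c*y,z])-[300,195]+.5)*8-.5).round(0)
for y in(.02,.025,.03,.035): print(y,"red",f(.115,y,.110),f(.115,y,.125),"tip45",[(q,f(.115+.045*np.sin(1.35-q),y,.085+.045*np.cos(1.35-q)).tolist()) for q in(1.22,1.30,1.35,1.4)])
I=cv2.imread("pics/g7.png").astype(int);b,g,r=I[...,0],I[...,1],I[...,2]
m=(r>g+30);m[:100]=0;m[200:]=0;m[:,:400]=0;print("red",blobs(m))
m=(I.max(2)<75);m[:100]=0;m[145:]=0;m[:,:400]=0;m[:,500:]=0;print("blk",blobs(m))
J=cv2.imread("pics/g6.png").astype(int);m=(J.max(2)<75);m[:160]=0;m[200:]=0;m[:,:380]=0;m[:,440:]=0;print("blk6",[((np.array(x[2])+.5)/6+[290,180]-[300,195])*8 for x in blobs(m)])
E
```

```text
0.02 red [499. 204.] [502. 164.] tip45 [(1.22, [519.0, 146.0]), (1.3, [509.0, 149.0]), (1.35, [503.0, 151.0]), (1.4, [497.0, 153.0])]
0.025 red [489. 196.] [492. 156.] tip45 [(1.22, [509.0, 137.0]), (1.3, [499.0, 140.0]), (1.35, [493.0, 142.0]), (1.4, [487.0, 145.0])]
0.03 red [479. 187.] [482. 147.] tip45 [(1.22, [499.0, 129.0]), (1.3, [489.0, 132.0]), (1.35, [483.0, 134.0]), (1.4, [477.0, 136.0])]
0.035 red [469. 179.] [472. 139.] tip45 [(1.22, [489.0, 121.0]), (1.3, [479.0, 123.0]), (1.35, [473.0, 125.0]), (1.4, [467.0, 128.0])]
red [(np.int32(116), [463, 129, 12, 16], array([468.6, 136.4]))]
blk []
blk6 []
```

Pointer parallax, kinematics (1.345–1.35) and the 8 N spring force all agree that the lever is at the line. I hold there, then hand in.

step_arm([
  [0,0,0],
  [0,0,0],
  [0,0,0],
  [0,0,0],
  [0,0,0],
  [0,0,0],
  [0,0,0],
  [0,0,0],
  [0,0,0],
  [0,0,0],
], roll=[0,0,0,0,0,0,0,0,0,0], claw=[1,1,1,1,1,1,1,1,1,1])

```text
t: 23.0
ee_pos: [0.4364, -0.1059, 0.0998]
orientation: [-0.071, 0.997, -0.0, 0.001]
wrist_force: [0.7, -2.6, 8.1]
gripper_width: 0.0311
grip_force: 59.8
```

```bash
python3 -c "
from workcell import ctrl
s=ctrl.get_state();print(s['ee_pos'],s['wrist_force'],s['grip_force']);print(ctrl.finish_job())"
```

```text
[ 0.43643594 -0.10590189  0.09977447] [ 0.73596741 -2.62934246  8.06269548] 59.82696890830994
the job is handed in; nothing more can be done
None
```

I centred the unblocked lens on the three pins, within about 1–2 mm by both cameras. I then pulled the lever to the red line (about 1.35 rad by the arm's position) and handed the job in at 23 s, still gripping the ball; no verdict came back.

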